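Snap the work rest onto its bench bar

ROBOT

A 6-joint arm with a two-finger parallel gripper is mounted at the origin on the work surface. World frame = base frame: x ahead of the robot, y to its left, z up, the work surface at z = 0. Lengths are in mm, angles in rad, forces in N, time in s.
With the tool pointing down it reaches from about 350 to 975 mm from the base axis. Payload 17.4 kg.
Tool frame: the origin (TCP) lies midway between the tips of the shut fingers; the grasp point (between the pads) lies 19 mm behind it (arm.pinch_z is the z of the grasp point in the tool frame, in mm); z points along the fingers, y is the direction in which the jaws open and shut (so a half turn about z gives the same grasp; the last joint's range is limited). The gripper opens to 85 mm and grips with 20 to 120 N. Pads are 22 mm wide; open, the fingers measure 114 mm over their backs; the gripper's body (76 mm by 85 mm) begins 54 mm behind the grasp point. The pads swing forward as they close: fully open they stand 13 mm farther back than shut.
Start: joints at [-1.331, 0.116, 1.442, -0, 1.584, -0.038], TCP at [185.103, -649.13, 231.303] pointing down, gripper open.
Joint ranges: [-2.83, 2.83], [-0.83, 2.19], [0.07, 2.5], [-1.14, 4.28], [0.01, 3], [-2.97, 2.97]. Speed limits (rad/s): [1.89, 1.89, 2.22, 3.14, 3.14, 3.14].

INTERFACE

Orientations are given as a rotation vector (axis times angle).
In Python, from rig import arm gives the robot as it stands.
- The arm moves only by the tool send_rows, never from a script. Its argument "increments" is a list of rows, each a list of 3 entries, a list of its own where there are three numbers: the turn, a rotation vector about the tool's x, y, z in degrees, then the shift along the tool's x, y, z in m, then the opening, from 0 (shut) to 1 (fully open). In form: [[[ax, ay, az], [dx, dy, dz], grip], ...]. A call has exactly 10 rows; each row shifts and turns the commanded pose from where the row before left it, along the tool's axes as they then stand; what a row does not reach is not made up. A row lasts 1/12 s, in which the tool goes at most 41.7 mm and 7.16 degrees, less where a joint would pass 70% of its speed; a pose out of reach is approached as far as the arm can. A call with a gripper value outside its range is refused whole. The fingers move at their own pace and stop on an object; the grip force is fixed at half the most. Time passes only in rows, so rows that do not move let the fingers close, or fill a call up. It gives the time, the measured TCP pose, the force and the opening at its end, in the units of the state.
- arm.observe(): the state, without advancing time (a new reading comes with each control period).
- arm.get_image(name): name is "side" or "top"; returns (picture, depth): 480x640x3 uint8, red, green, blue; 480x640 float32, mm along the optical axis (not along the pixel's ray), 0 where there is no reading.
- arm.camera_info(name): a dict with "camera_matrix" (3x3 intrinsics, pixels), "xyz" and "attitude" of the camera in the world. Camera axes: x right, y down, z forward; pixel columns grow to the right and rows downward; lengths in mm; the calibration is good to about 2 mm. A picture is of the moment at which its call begins. camera_info takes no time and is no camera call.
- arm.hand_in(): hands the job in, once; it reports no verdict.
Trained networks look in the newest picture that a camera, given by its name, has taken for a name from the list of things; names that differ only in an ending like _2 or _b are one class to them, and where a whole thing is asked for, a point or a joint stands for the part that bears it (a point fixed in the world has none). Each returns a list of dicts, best first, with "score" (0 to 1); they miss things now and then, are a little off and sometimes report something else, mostly with a low value. They report only what shows in the picture. A call takes as long as a camera call.
- arm.boxes_of(camera, target): "at" ([x, y, z] in mm, in world coordinates, good to about 4 mm: the middle of the surface that is visible of it).
- arm.silhouettes(camera, target): "pixels" (480x640 bool, what is visible of it).
- arm.place_of(camera, target): "at" ([x, y, z] in mm, in world coordinates, good to about 4 mm: a listed point, or the origin of a listed thing).
The state is a dict: "clock": time; "qpos": joint angles; "joint_velocities": joint speeds; "tau": joint torques, N m; "tcp_pos": TCP position; "ee_rot": TCP orientation; "force": force on the tool from outside, world axes, zero at the start; "torque": the same for the moment, N m; "width": opening from 0.0 (shut) to 1.0 (fully open).
Only numpy, scipy, OpenCV 4.12 (cv2) and the standard library are available. Lean on these libraries where they do the work, as an engineer would, in place of code of your own. Each camera call takes 0.05 s, during which the arm holds its last target. There are 200 camera calls.

TASK

Pick up the blue work-rest sleeve and fit it, scooped mouth first, onto the square steel bar of the bench post: hold the orange spring button down flush with the sleeve's own roof and slide the sleeve along the bar until the button pops up through its hole. Be gentle with the sleeve against the bar (it must never be forced), let go once it is locked on, and leave everything else on the bench where it is.

Things in the scene. Friction and masses are not known exactly. Their poses are not given: they have to be found in the camera images.
- mount: Bench post, bolted down: grey foot 110 x 120 x 12 mm, grey post 40 x 50 mm, 167 mm tall with its screw, blue clamp head 52 x 62 x 44 mm. A level square steel bar sticks out of the head along this frame's -x; the sleeve slides onto it along +x. Origin: centre of the foot's underside, z up, y = 0 on the bar's centre line. The head's face is at x = -26 mm.
- bar_end (a point): Design place of the bar's free end, on its top face: mount x = -145, z = 112 mm; axes as the mount's. The steel bar is 24 x 24 mm; its last 3 mm are a black plug 18 x 18 mm. The real bar is clamped up to 10 mm higher or lower and up to 5 mm further in or out than the design, which this reading does not show; it stays put during the job.
- button_place (a point): Design place of the orange spring button, at the level of the bar's top face, 25 mm in from the bar's free end: mount x = -120, z = 112 mm. The real button goes with the bar, so up to 10 mm higher or lower and 5 mm along x from here.
- snap (a joint): Travel of the orange spring button, a round pin 9 mm across with square edges, standing 8 mm above the bar's top face: 0 = fully up, 0.008 m = flush, grows as it is pressed down. The spring pushes up with 2.9 N when up and 6.5 N when flush (0.45 N per mm). Pushing it sideways does not press it down.
- sleeve: Blue work-rest sleeve, a rectangular tube 110 mm long (x), 35 mm wide (y), 34.5 mm high, 0.18 to 0.29 kg, loose on the bench, right way up. Origin: centre of the underside; x towards the scooped mouth, the way it slides on. Walls 4 mm; inside 27 mm wide, z = 4 to 30.5 mm (play on the bar 1.5 mm each side, 2.5 mm in height). From x = -55 to +1 mm it is a closed tube with a floor.
- sleeve_mouth (a point): Front edge of the roof's underside: sleeve x = 55, z = 30.5 mm. From x = 1 to 55 mm the sleeve has no floor: an inverted U that can be set down over the bar from above, the walls flaring outwards below z = 9 mm (41 mm over the flares). A ramp leads up to the floor from x = 8 mm, so the bar's end must be ahead of x = 9 mm when the sleeve is set down.
- sleeve_side (a point): Middle of the closed part, between the flat side walls that are good to grip from above (35 mm apart, x = -48 to 0): sleeve x = -20, y = 0, z = 21.5 mm. A black lip 10 mm high stands on the roof at the rear end, x = -55 to -50 mm.
- sleeve_hole (a point): Centre of the square hole, 13 x 13 mm, in the sleeve's roof, at the roof's underside: sleeve x = 13, y = 0, z = 30.5 mm. Axes as the sleeve's. With the hole over the button the bar's end is at sleeve x = -12 mm, inside the closed part, and the button locks the sleeve both ways.
- spare: Yellow spare sleeve of the same size without a hole, lying loose on the bench; not to be used. Origin: centre of its underside.
- screw_jar: Jar with a dark lid, 64 mm in diameter, 85 mm high, loose bystander. Origin: centre of its underside.
- glue: Glue bottle, 48 mm in diameter, 150 mm high, loose bystander. Origin: centre of its underside.
- driver: Screwdriver lying on the bench, bystander.
- spanner: Wrench lying on the bench, bystander.
- drawer: Loose clear parts drawer, 140 x 60 x 50 mm, bystander. Origin: centre of its underside.
- tape: Yellow tape-measure case, 65 x 32 x 60 mm, bystander. Origin: centre of its underside.

How it is judged:
By the outcome, as a careful person would: the job done as asked, in the order asked, and still so for the second after the job is handed in, with the robot touching nothing.
It also fails if it takes over 61 s, if anything falls off the work surface, if the arm or the gripper's body presses on something with over 40 N, if the wrist force passes 120 N, or if a joint passes its speed limit or range.

## Working session

There is one attempt and no reset: what is moved stays moved. The work goes in short steps, Python scripts to look and compute and a tool call to move; the robot and the scene stay as the last step left them, time stands still between calls to the robot, and variables do not carry over. Pictures are saved under pics/ and viewed, about 8 in all and at most 12, crops included, and the job is handed in when it is done.

Besides the shell and the picture viewer there is one more tool, called in YAML: its name, and indented under it one key for each argument. send_rows: Moves the arm, as the interface text tells. Its arguments: {"type":"object","properties":{"increments":{"type":"array","items":{"type":"array"}}},"required":["increments"]}

```bash
ls; mkdir -p pics; cat > h.py <<'E'
import numpy as np, cv2
from rig import arm
from scipy.spatial.transform import Rotation as R
def cam(n):
    i=arm.camera_info(n); K=np.array(i["camera_matrix"]); 
    a=np.array(i["attitude"]); Rm=R.from_rotvec(a).as_matrix() if a.size==3 else a
    return K,np.array(i["xyz"]),Rm
def cloud(n,d):
    K,t,Rm=cam(n); v,u=np.mgrid[:480,:640]
    p=np.stack([(u-K[0,2])*d/K[0,0],(v-K[1,2])*d/K[1,1],d],-1)
    return p@Rm.T+t
def proj(n,P):
    K,t,Rm=cam(n); c=(np.atleast_2d(P)-t)@Rm; q=c@K.T; return q[:,:2]/q[:,2:]
E
python3 - <<'E'
from h import *
ims=[]
for n in("side","top"):
    im,d=arm.get_image(n); np.save(n+"0.npy",d); cv2.imwrite(f"pics/{n}0.png",im[...,::-1])
    print(n,cam(n)[1], cam(n)[2][:,2].round(2),cam(n)[0][0,0])
    for t in("mount","bar_end","button_place","sleeve","sleeve_mouth","sleeve_side","sleeve_hole","spare"):
        r=arm.place_of(n,t); print(n,t,[(np.round(x["at"]).tolist(),round(x["score"],2)) for x in r[:3]])
s=arm.observe();print(s["tcp_pos"],s["ee_rot"],arm.pinch_z,s["clock"])
E
```

```text
pics
side [-139.53082645  953.61704206  767.27736972] [ 0.53 -0.69 -0.5 ] 566.2057376361262
side mount [([576.0, -143.0, -0.0], 0.82), ([719.0, -241.0, 1.0], 0.56)]
side bar_end [([606.0, -1.0, 113.0], 0.95)]
side button_place [([447.0, 222.0, 31.0], 0.63), ([601.0, -24.0, 108.0], 0.62)]
side sleeve [([448.0, 229.0, 0.0], 0.67), ([515.0, -415.0, -1.0], 0.16)]
side sleeve_mouth [([440.0, 181.0, 31.0], 0.83)]
side sleeve_side [([458.0, 249.0, 22.0], 0.97), ([452.0, 227.0, 0.0], 0.16)]
side sleeve_hole [([447.0, 220.0, 31.0], 0.78)]
side spare [([625.0, 220.0, 2.0], 0.77)]
top [ 365.82746782  -14.60785557 1202.49235466] [ 0.19  0.   -0.98] 534.6024277246739
top mount [([574.0, -142.0, -3.0], 0.66)]
top bar_end [([608.0, 4.0, 110.0], 0.61), ([431.0, 400.0, -3.0], 0.17)]
top button_place [([601.0, -26.0, 115.0], 0.65)]
top sleeve [([453.0, 230.0, 5.0], 0.7), ([722.0, -235.0, 1.0], 0.4)]
top sleeve_mouth [([439.0, 178.0, 31.0], 0.89)]
top sleeve_side [([459.0, 249.0, 22.0], 0.55)]
top sleeve_hole [([450.0, 216.0, 27.0], 0.96)]
top spare [([629.0, 222.0, -1.0], 0.6)]
[ 185.1051916  -649.11387425  231.31094986] [-3.11131339e+00 -4.34999760e-01  1.07923875e-05] -18.700000000000003 0.9
```

View pics/side0.png

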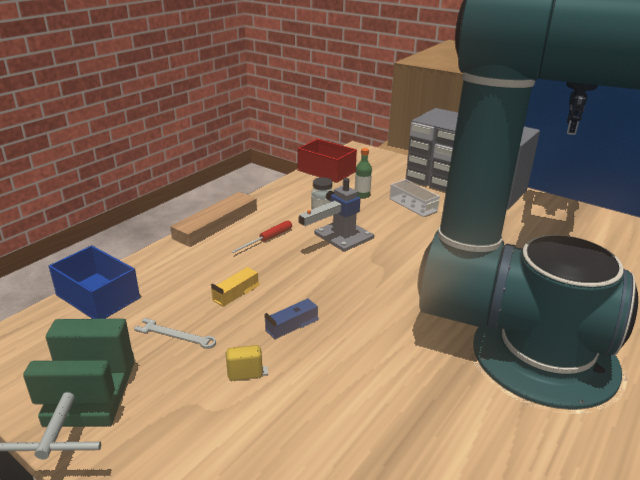

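View pics/top0.png

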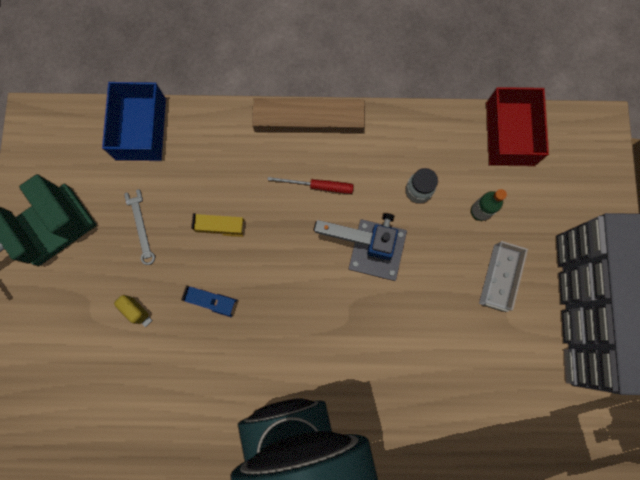

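The side view shows the blue sleeve at about (292,318), the post at (345,215) and its bar end at (304,219). The spare is at (235,286). In the top view the sleeve is at (210,301) with its mouth to the right, and the bar end is at (317,227). These agree with the networks, so I'll refine with depth.

```bash
cat > m.py <<'E'
from h import *
def rect(P):
    P=P[:,:2].astype(np.float32); (c,wh,a)=cv2.minAreaRect(P); return np.round(c,1),np.round(wh,1),round(a,1)
E
python3 - <<'E'
from m import *
for n in("side","top"):
    im,d=arm.get_image(n); C=cloud(n,d); ok=d>0
    print(n,"table z near sleeve",np.median(C[ok&(abs(C[...,0]-400)<20)&(abs(C[...,1]-150)<20)][:,2]))
    z=C[...,2]
    near=lambda x,y,r:ok&(np.hypot(C[...,0]-x,C[...,1]-y)<r)
    m=near(450,229,75); s=C[m&(z>27)&(z<40)]; print(" sleeve roof",len(s),rect(s),np.percentile(s[:,2],[10,50,90]).round(1))
    l=C[m&(z>40)]; print(" lip",len(l),l.mean(0).round(1), l[:,2].max().round(1))
    b=C[near(605,-20,70)&(z>90)&(z<128)&(C[...,1]>-75)]
    # top-face: mode of z
    h,e=np.histogram(b[:,2],np.arange(90,130,1)); print(" bar z hist",dict(zip(e[:-1].astype(int).tolist(),h.tolist())))
    hsv=cv2.cvtColor(im,cv2.COLOR_RGB2HSV); o=near(605,-20,60)&(z>95)&(hsv[...,0]>4)&(hsv[...,0]<20)&(hsv[...,1]>140)
    print(" button px",o.sum(),C[o].mean(0).round(1) if o.any() else"", C[o][:,2].max() if o.any() else "")
    zt=e[h.argmax()]+.5; t=b[abs(b[:,2]-zt)<4]; print(" bar",len(t),rect(t))
    if n=="top": 
        K=im[190:270,280:430]; 
    else: K=im[170:260,280:390]
    cv2.imwrite(f"pics/c_{n}.png",cv2.resize(K,None,fx=4,fy=4,interpolation=cv2.INTER_CUBIC)[...,::-1])
a,b=[cv2.imread(f"pics/c_{n}.png") for n in("side","top")]
w=max(a.shape[1],b.shape[1]); p=lambda q:cv2.copyMakeBorder(q,0,0,0,w-q.shape[1],0)
q=np.vstack([p(a),p(b)]);cv2.imwrite("pics/c.png",cv2.resize(q,None,fx=.85,fy=.85)); print(q.shape)
E
```

```text
side table z near sleeve -0.2620841713788309
 sleeve roof 658 (array([452.7, 230.6]), array([112.,  43.]), 73.1) [30.5 34.2 36.4]
 lip 45 [465.7 281.9  43.4] 46.2
 bar z hist {90: 5, 91: 14, 92: 14, 93: 13, 94: 11, 95: 8, 96: 12, 97: 9, 98: 16, 99: 11, 100: 9, 101: 8, 102: 15, 103: 10, 104: 11, 105: 17, 106: 12, 107: 21, 108: 37, 109: 33, 110: 37, 111: 18, 112: 6, 113: 3, 114: 0, 115: 1, 116: 5, 117: 2, 118: 2, 119: 0, 120: 0, 121: 0, 122: 0, 123: 0, 124: 0, 125: 0, 126: 0, 127: 0, 128: 0}
 button px 6 [600.  -21.8 117. ] 118.33005996918416
 bar 181 (array([598. , -37.1]), array([82.2, 30.1]), 75.1)
top table z near sleeve -0.6502743325195297
 sleeve roof 763 (array([451.9, 230.2]), array([108.9,  34.9]), 74.1) [31.1 34.2 37.5]
 lip 44 [465.8 278.1  43.7] 48.2
 bar z hist {90: 1, 91: 4, 92: 6, 93: 4, 94: 4, 95: 4, 96: 1, 97: 6, 98: 4, 99: 3, 100: 2, 101: 3, 102: 3, 103: 9, 104: 10, 105: 18, 106: 45, 107: 73, 108: 69, 109: 65, 110: 68, 111: 35, 112: 20, 113: 9, 114: 2, 115: 2, 116: 1, 117: 2, 118: 2, 119: 2, 120: 4, 121: 0, 122: 0, 123: 0, 124: 0, 125: 0, 126: 0, 127: 0, 128: 0}
 button px 8 [600.1 -22.9 117.9] 120.70881862779879
 bar 375 (array([598.1, -36.9]), array([80.8, 25. ]), 76.9)
(680, 600, 3)
```

View pics/c.png

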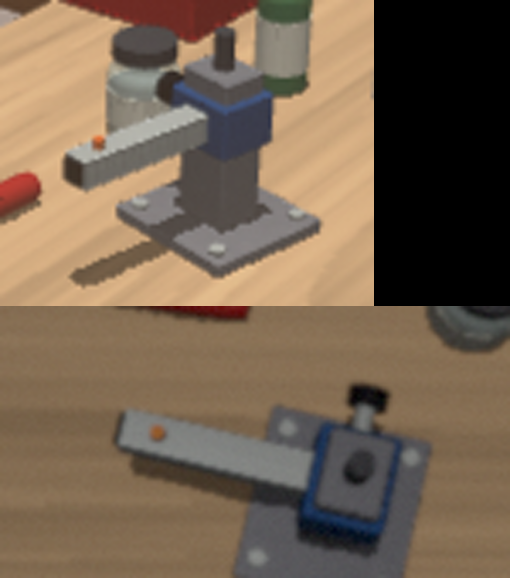

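```bash
cat > plan.py <<'E'
from h import *
def cur():
    s=arm.observe(); return np.array(s["tcp_pos"]),R.from_rotvec(s["ee_rot"]),s
def yawdown(jaw): # tool z down, tool y along world angle jaw (deg); try both
    out=[]
    for a in(jaw,jaw+180):
        y=np.array([np.cos(np.radians(a)),np.sin(np.radians(a)),0]); z=np.array([0,0,-1.]); out.append(R.from_matrix(np.c_[np.cross(y,z),y,z]))
    return out
def go(p,jaw):
    P,Q,s=cur()
    T=min(yawdown(jaw),key=lambda T:(Q.inv()*T).magnitude())
    print("turn(deg,tool)",np.degrees((Q.inv()*T).as_rotvec()).round(2),"shift m after turn",(T.inv().apply(np.array(p)-P)/1000).round(4),"before",(Q.inv().apply(np.array(p)-P)/1000).round(4))
E
python3 - <<'E'
from plan import *
print("A");go([430,-200,231],-16)
T=min(yawdown(-16),key=lambda T:(cur()[1].inv()*T).magnitude())
print("B",(T.inv().apply([26,442,-131])/1000).round(4), T.as_matrix().round(2))
# finer bar fit
acc=[]
for n in("side","top"):
    im,d=arm.get_image(n); C=cloud(n,d); P=C[(d>0)&(C[...,2]>105.5)&(C[...,2]<113)]
    P=P[(np.hypot(P[:,0]-598,P[:,1]+37)<60)&(P[:,1]>-80)]
    u=np.array([np.cos(np.radians(77)),np.sin(np.radians(77))]);v=np.array([-u[1],u[0]])
    a=(P[:,:2]-[600,-22.5])@u;l=(P[:,:2]-[600,-22.5])@v
    mids=[]
    for k in range(-45,25,6):
        q=l[(a>=k)&(a<k+6)]
        if len(q)>5: mids.append((k+3,(np.percentile(q,3)+np.percentile(q,97))/2,np.ptp(np.percentile(q,[3,97]))))
    m=np.array(mids);f=np.polyfit(m[:,0],m[:,1],1);print(n,"yaw",77+np.degrees(f[0]),"lat offset at button",f[1],"w",m[:,2].round(1),"a max",np.percentile(a,[98,99.5]).round(1))
E
```

```text
A
turn(deg,tool) [  0.     0.   -58.08] shift m after turn [4.992e-01 1.116e-01 3.000e-04] before [ 3.587e-01 -3.648e-01  3.000e-04]
B [ 0.432  -0.0968  0.131 ] [[ 0.28  0.96  0.  ]
 [ 0.96 -0.28  0.  ]
 [ 0.    0.   -1.  ]]
side yaw 77.67597130847946 lat offset at button 0.7157867717690436 w [23.9 26.7 21.9 27.9 22.9 16.3 13.5 21.5 25.4 21.6 23.  22.5] a max [23.1 24.8]
top yaw 76.2937664416246 lat offset at button -1.6070482522408887 w [22.4 22.5 22.5 21.2 21.5 21.9 22.3 22.9 22.3 22.2 22.2 17.3] a max [21.8 25.2]
```

send_rows:
  increments:
    - [[0, 0, 0], [0.0276, -0.0281, 0], 1]
    - [[0, 0, 0], [0.0276, -0.0281, 0], 1]
    - [[0, 0, 0], [0.0276, -0.0281, 0], 1]
    - [[0, 0, 0], [0.0276, -0.0281, 0], 1]
    - [[0, 0, 0], [0.0276, -0.0281, 0], 1]
    - [[0, 0, 0], [0.0276, -0.0281, 0], 1]
    - [[0, 0, 0], [0.0276, -0.0281, 0], 1]
    - [[0, 0, 0], [0.0276, -0.0281, 0], 1]
    - [[0, 0, 0], [0.0276, -0.0281, 0], 1]
    - [[0, 0, 0], [0.0276, -0.0281, 0], 1]

```text
clock: 1.93
tcp_pos: [373.9, -301.4, 231.6]
ee_rot: [3.111, 0.434, 0.001]
force: [0.6, -0.5, 0.1]
width: 1.001
```

send_rows:
  increments:
    - [[0, 0, 0], [0.0276, -0.0281, 0], 1]
    - [[0, 0, 0], [0.0276, -0.0281, 0], 1]
    - [[0, 0, 0], [0.0276, -0.0281, 0], 1]
    - [[0, 0, -6.5], [0, 0, 0], 1]
    - [[0, 0, -6.5], [0, 0, 0], 1]
    - [[0, 0, -6.5], [0, 0, 0], 1]
    - [[0, 0, -6.5], [0, 0, 0], 1]
    - [[0, 0, -6.5], [0, 0, 0], 1]
    - [[0, 0, -6.5], [0, 0, 0], 1]
    - [[0, 0, -6.5], [0, 0, 0], 1]

```text
clock: 2.77
tcp_pos: [429.9, -199.4, 231.4]
ee_rot: [2.696, 1.612, 0.0]
force: [0.8, -0.4, -0.2]
width: 0.998
```

send_rows:
  increments:
    - [[0, 0, -6.3], [0, 0, 0], 1]
    - [[0, 0, -6.3], [0, 0, 0], 1]
    - [[0, 0, 0], [0.036, -0.008, 0], 1]
    - [[0, 0, 0], [0.036, -0.008, 0], 1]
    - [[0, 0, 0], [0.036, -0.008, 0], 1]
    - [[0, 0, 0], [0.036, -0.008, 0], 1]
    - [[0, 0, 0], [0.036, -0.008, 0], 1]
    - [[0, 0, 0], [0.036, -0.008, 0], 1]
    - [[0, 0, 0], [0.036, -0.008, 0.01], 1]
    - [[0, 0, 0], [0.036, -0.008, 0.02], 1]

```text
clock: 3.6
tcp_pos: [448.2, 96.8, 203.5]
ee_rot: [2.507, 1.89, 0.006]
force: [1.6, -0.8, -0.1]
width: 0.997
```

```bash
python3 - <<'E'
from plan import *
print(cur()[0],cur()[2]["qpos"],cur()[2]["clock"]); go([455.6,241.9,90],-16); go([455.6,241.9,3],-16)
E
```

```text
[448.16770853  96.79682055 203.52051313] [ 1.57100599e-01 -3.66519772e-01  1.92466952e+00 -4.61979494e-05
  1.57911038e+00  4.35961621e-01] 3.6
turn(deg,tool) [ 0.23 -0.1   0.02] shift m after turn [ 0.1415 -0.0329  0.1135] before [ 0.1413 -0.0332  0.1136]
turn(deg,tool) [ 0.23 -0.1   0.02] shift m after turn [ 0.1415 -0.0329  0.2005] before [ 0.1412 -0.0336  0.2006]
```

send_rows:
  increments:
    - [[0, 0, 0], [0.035, -0.0083, 0.014], 1]
    - [[0, 0, 0], [0.035, -0.0083, 0.014], 1]
    - [[0, 0, 0], [0.035, -0.0083, 0.014], 1]
    - [[0, 0, 0], [0.036, -0.0083, 0.014], 1]
    - [[0, 0, 0], [0, 0, 0.03], 1]
    - [[0, 0, 0], [0, 0, 0.03], 1]
    - [[0, 0, 0], [0, 0, 0.02], 1]
    - [[0, 0, 0], [0, 0, 0], 1]
    - [[0, 0, 0], [0, 0, 0], 1]
    - [[0, 0, 0], [0, 0, 0], 1]

```text
clock: 4.43
tcp_pos: [455.3, 239.7, 67.2]
ee_rot: [2.509, 1.89, 0.003]
force: [0.1, -0.3, 0.4]
width: 1.002
```

```bash
python3 - <<'E'
from plan import *
print(cur()[0]); go([455.6,241.9,3],-16)
L=[]
for n,(x,y) in(("side",(292,318)),("top",(210,301))):
    im,d=arm.get_image(n); L.append(cv2.resize(im[y-60:y+60,x-65:x+65],None,fx=3,fy=3,interpolation=cv2.INTER_CUBIC)[...,::-1])
    for t in("sleeve_side","sleeve_mouth","sleeve_hole"): print(n,t,[(np.round(r["at"],1).tolist(),round(r["score"],2)) for r in arm.place_of(n,t)[:1]])
cv2.imwrite("pics/g1.png",np.hstack(L))
E
```

```text
[455.33123602 239.67729454  67.15478768]
turn(deg,tool) [ 0.08 -0.07  0.  ] shift m after turn [ 0.0022 -0.0004  0.0642] before [ 0.0021 -0.0004  0.0642]
side sleeve_side [([458.3, 251.4, 20.6], 0.69)]
side sleeve_mouth [([438.4, 179.3, 27.5], 0.58)]
side sleeve_hole [([448.0, 221.3, 32.8], 0.73)]
top sleeve_side []
top sleeve_mouth [([439.8, 175.6, 29.7], 0.84)]
top sleeve_hole [([447.9, 217.2, 30.6], 0.85)]
```

View pics/g1.png

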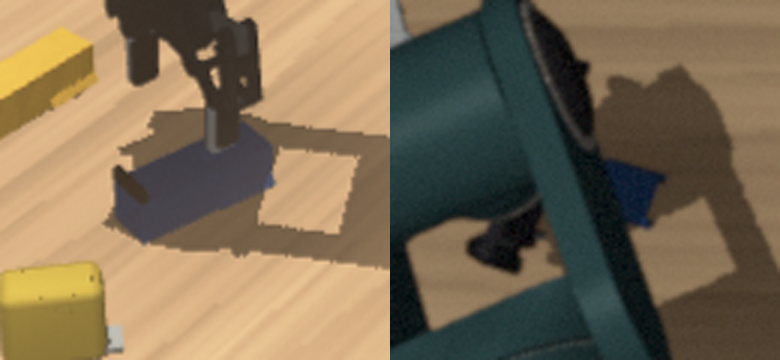

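The fingers straddle the sleeve ahead of its middle, which is as planned. The spare is clear. Next I go down and grip.

send_rows:
  increments:
    - [[0, 0, 0], [0.002, 0, 0.02], 1]
    - [[0, 0, 0], [0, 0, 0.02], 1]
    - [[0, 0, 0], [0, 0, 0.014], 1]
    - [[0, 0, 0], [0, 0, 0.01], 1]
    - [[0, 0, 0], [0, 0, 0], 1]
    - [[0, 0, 0], [0, 0, 0], 0]
    - [[0, 0, 0], [0, 0, 0], 0]
    - [[0, 0, 0], [0, 0, 0], 0]
    - [[0, 0, 0], [0, 0, 0], 0]
    - [[0, 0, 0], [0, 0, 0], 0]

```text
clock: 5.67
tcp_pos: [455.6, 241.6, 2.4]
ee_rot: [2.509, 1.891, 0.002]
force: [-1.4, -1.9, 5.5]
width: 0.404
```

send_rows:
  increments:
    - [[0, 0, 0], [0, 0, 0], 0]
    - [[0, 0, 0], [0, 0, 0], 0]
    - [[0, 0, 0], [0, 0, 0], 0]
    - [[0, 0, 0], [0, 0, 0], 0]
    - [[0, 0, 0], [0, 0, 0], 0]
    - [[0, 0, 0], [0, 0, 0], 0]
    - [[0, 0, 0], [0, 0, 0], 0]
    - [[0, 0, 0], [0, 0, 0], 0]
    - [[0, 0, 0], [0, 0, 0], 0]
    - [[0, 0, 0], [0, 0, 0], 0]

```text
clock: 6.5
tcp_pos: [455.6, 241.6, 2.4]
ee_rot: [2.508, 1.891, 0.002]
force: [-2.8, -1.0, 5.9]
width: 0.406
```

```bash
python3 - <<'E'
from plan import *
P,Q,s=cur();print(P,s["width"],s["width"]*85,s["force"],s["torque"])
for n in("side",):
    im,d=arm.get_image(n)
    for t in("sleeve_side","sleeve_mouth","sleeve_hole"): print(n,t,[(np.round(r["at"],1).tolist(),round(r["score"],2)) for r in arm.place_of(n,t)[:1]])
# lift target: bar yaw 76.8 -> jaw -13.2; sleeve x=-12 at tcp; bar end approx
e=np.array([600,-22.5])+25*np.array([np.cos(np.radians(76.8)),np.sin(np.radians(76.8))]); print("end",e)
go([P[0],P[1],200],-13.2)
E
```

```text
[455.56259284 241.59744283   2.3920916 ] 0.40571953723522414 34.48616066499405 [-2.797118   -1.00113364  5.94356055] [-1.04779597e-01  3.29509221e-01  2.05006252e-04]
side sleeve_side [([458.7, 247.3, 23.6], 0.97)]
side sleeve_mouth [([436.4, 180.3, 31.5], 0.89)]
side sleeve_hole [([449.5, 220.6, 32.0], 0.65)]
end [605.70877175   1.83947257]
turn(deg,tool) [ 0.05 -0.04 -2.78] shift m after turn [-0.     -0.     -0.1976] before [ 1.000e-04  1.000e-04 -1.976e-01]
```

send_rows:
  increments:
    - [[0, 0, 0], [0, 0, -0.005], 0]
    - [[0, 0, 0], [0, 0, -0.01], 0]
    - [[0, 0, 0], [0, 0, -0.02], 0]
    - [[0, 0, 0], [0, 0, -0.025], 0]
    - [[0, 0, 0], [0, 0, -0.025], 0]
    - [[0, 0, 0], [0, 0, -0.025], 0]
    - [[0, 0, 0], [0, 0, -0.025], 0]
    - [[0, 0, 0], [0, 0, -0.018], 0]
    - [[0, 0, 0], [0, 0, -0.01], 0]
    - [[0, 0, -2.8], [0, 0, 0], 0]

```text
clock: 7.53
tcp_pos: [455.8, 241.7, 167.5]
ee_rot: [2.462, 1.95, 0.006]
force: [0.3, 0.0, -2.3]
width: 0.397
```

```bash
python3 - <<'E'
from plan import *
P,Q,s=cur();print(P,s["width"],s["force"],s["torque"]); go([612.3,30.1,165],-13.2)
E
```

```text
[455.81590672 241.70337243 167.50946438] 0.3974414681679182 [ 0.32576631  0.02638287 -2.31388734] [ 0.03213804 -0.02384774 -0.00144394]
turn(deg,tool) [ 0.16 -0.13 -0.03] shift m after turn [-0.1703  0.2007  0.0025] before [-0.1702  0.2008  0.0027]
```

send_rows:
  increments:
    - [[0, 0, 0], [-0.015, 0.018, 0], 0]
    - [[0, 0, 0], [-0.024, 0.028, 0], 0]
    - [[0, 0, 0], [-0.024, 0.028, 0], 0]
    - [[0, 0, 0], [-0.024, 0.028, 0], 0]
    - [[0, 0, 0], [-0.024, 0.028, 0], 0]
    - [[0, 0, 0], [-0.024, 0.028, 0], 0]
    - [[0, 0, 0], [-0.02, 0.025, 0], 0]
    - [[0, 0, 0], [-0.015, 0.0177, 0.002], 0]
    - [[0, 0, 0], [0, 0, 0], 0]
    - [[0, 0, 0], [0, 0, 0], 0]

```text
clock: 8.37
tcp_pos: [611.9, 29.2, 161.7]
ee_rot: [-2.463, -1.949, 0.002]
force: [0.1, 0.8, -2.7]
width: 0.404
```

```bash
cat > look.py <<'E'
from plan import *
import sys
P,Q,s=cur();print("tcp",P.round(1),s["width"],np.round(s["force"],1),np.round(s["torque"],2),s["clock"])
L=[]
for n,(x0,x1,y0,y1) in(("side",(240,380,140,260)),("top",(260,400,165,285))):
    im,d=arm.get_image(n); np.save(n+"d.npy",d);np.save(n+"i.npy",im)
    L.append(cv2.resize(im[y0:y1,x0:x1],(400 if len(sys.argv)<3 else 800,343 if len(sys.argv)<3 else 600),interpolation=cv2.INTER_CUBIC)[...,::-1])
    for t in("sleeve_side","sleeve_mouth","sleeve_hole","bar_end","button_place"): print(n,t,[(np.round(r["at"],1).tolist(),round(r["score"],2)) for r in arm.place_of(n,t)[:1]])
cv2.imwrite(f"pics/{sys.argv[1]}.png",np.hstack(L))
E
python3 look.py l1
```

```text
tcp [611.9  29.2 161.7] 0.4037542446790808 [ 0.1  0.8 -2.7] [-0.01 -0.01 -0.02] 8.3667
side sleeve_side [([613.2, 36.6, 178.3], 0.63)]
side sleeve_mouth [([595.8, -33.5, 192.4], 0.73)]
side sleeve_hole [([607.4, 8.7, 187.7], 0.9)]
side bar_end [([607.0, 0.4, 109.5], 0.8)]
side button_place [([602.5, -25.1, 108.7], 0.82)]
top sleeve_side [([614.5, 40.5, 180.6], 0.95)]
top sleeve_mouth [([597.4, -34.9, 190.2], 0.96)]
top sleeve_hole [([601.9, -24.9, 113.4], 0.54)]
top bar_end []
top button_place [([513.3, -416.2, -1.5], 0.68)]
```

View pics/l1.png

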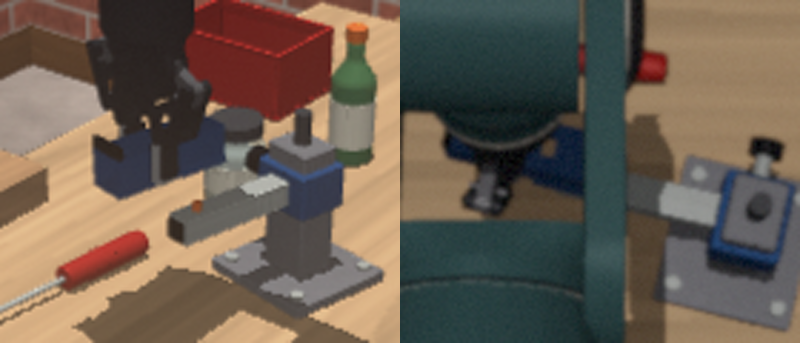

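The side view shows the sleeve held level above the bar, with its mouth beyond the button (195,207 in the left crop). I'll compare the sleeve's wall and the bar's wall in the same depth picture.

```bash
cat > align.py <<'E'
from h import *
import sys
z0=float(sys.argv[1])
u=np.array([np.cos(np.radians(76.8)),np.sin(np.radians(76.8))]);v=np.array([-u[1],u[0]]);O=np.array([605.7,1.8])
for n in("side","top"):
    d=np.load(n+"d.npy");im=np.load(n+"i.npy");C=cloud(n,d);a=(C[...,:2]-O)@u;l=(C[...,:2]-O)@v;z=C[...,2]
    hsv=cv2.cvtColor(im,cv2.COLOR_RGB2HSV); blue=(hsv[...,0]>105)&(hsv[...,0]<130)&(hsv[...,1]>100)
    ok=(d>0)&(abs(l)<40)&(a>-95)&(a<100)
    def fit(m,name):
        A,Lr,Z=a[m],l[m],z[m]
        if len(A)<20: print(n,name,len(A));return
        M=np.c_[np.ones(len(A)),A,Z-Z.mean()];w=np.ones(len(A),bool)
        for _ in range(4):
            c=np.linalg.lstsq(M[w],Lr[w],rcond=None)[0];r=Lr-M@c;w=abs(r)<3
        print(n,name,len(A),w.sum(),"l0 %.2f yaw %.2fdeg tilt %.3f"%(c[0],np.degrees(c[1]),c[2]),"a",np.percentile(A,[1,99]).round(1),"z",np.percentile(Z,[1,99]).round(1))
    fit(ok&blue&(z>z0+10)&(z<z0+31)&(a>-45)&(l>5),"sleeve wall")
    fit(ok&~blue&(z>88)&(z<106)&(a<-1)&(a>-70)&(l>4)&(l<25),"bar wall")
    def top(m,name):
        A,Lr,Z=a[m],l[m],z[m]
        if len(A)<20: print(n,name,len(A));return
        M=np.c_[np.ones(len(A)),A];w=np.ones(len(A),bool)
        for _ in range(5):
            c=np.linalg.lstsq(M[w],Z[w],rcond=None)[0];w=abs(Z-M@c)<2.5
        print(n,name,len(A),w.sum(),"z %.2f slope %.3f"%(c[0],c[1]),"a",np.percentile(A,[.5,99.5]).round(1),"l %.2f"%((np.percentile(Lr[w],2)+np.percentile(Lr[w],98))/2),np.percentile(Lr[w],[2,98]).round(1))
    top(ok&blue&(z>z0+30)&(z<z0+40)&(abs(l)<13),"sleeve roof")
    top(ok&~blue&(z>104)&(z<114)&(abs(l)<9)&(a<20)&(a>-75),"bar top")
    q=ok&(z>85)&(z<112)&(a>-8)&(a<8)&(abs(l)<9); print(n,"bar end face a:",np.percentile(a[q],[50,90,97,100]).round(1) if q.any() else None)
    o=ok&(hsv[...,0]>4)&(hsv[...,0]<20)&(hsv[...,1]>130)&(abs(l)<10)&(abs(a+25)<15)&(z>100); print(n,"button a,l,z",o.sum(),a[o].mean().round(1),l[o].mean().round(1),z[o].mean().round(1)) if o.any() else 0
E
python3 align.py 159.3
```

```text
side sleeve wall 0
side bar wall 138 120 l0 8.72 yaw -1.39deg tilt 0.025 a [-69.2  -1.5] z [ 88.1 105.9]
side sleeve roof 0
side bar top 117 92 z 109.53 slope 0.000 a [-74.1   0.8] l 0.11 [-8.6  8.8]
side bar end face a: [-1.5  0.8  1.9  2.9]
side button a,l,z 11 -24.2 -0.2 115.6
top sleeve wall 56 56 l0 18.77 yaw 0.13deg tilt -0.017 a [-23.6  68.3] z [169.7 189.4]
top bar wall 21 20 l0 10.65 yaw 0.57deg tilt 0.043 a [-69.4  -5. ] z [ 88.6 105.8]
top sleeve roof 144 119 z 194.72 slope -0.010 a [-20.6  66.7] l 0.29 [-11.9  12.5]
top bar top 89 65 z 114.94 slope 0.096 a [-74.8 -52.3] l -0.08 [-8.7  8.6]
top bar end face a: None
```

```bash
sed -i 's/blue=.*$/blue=(hsv[...,0]>100)\&(hsv[...,0]<135)\&(hsv[...,1]>55)/' align.py; python3 align.py 159.3 | grep side; python3 - <<'E'
from h import *
im=np.load("sidei.npy");print(cv2.cvtColor(im,cv2.COLOR_RGB2HSV)[200:206,285], cv2.cvtColor(im,cv2.COLOR_RGB2HSV)[202,308:314])
E
```

```text
side sleeve wall 211 192 l0 17.45 yaw -0.01deg tilt -0.035 a [-35.6  71.9] z [169.6 190.2]
side bar wall 138 120 l0 8.72 yaw -1.39deg tilt 0.025 a [-69.2  -1.5] z [ 88.1 105.9]
side sleeve roof 77 73 z 193.78 slope -0.009 a [-36.6  72.9] l 0.67 [-11.5  12.8]
side bar top 117 92 z 109.53 slope 0.000 a [-74.1   0.8] l 0.11 [-8.6  8.8]
side bar end face a: [-1.5  0.8  1.9  2.9]
side button a,l,z 11 -24.2 -0.2 115.6
[[116  58  70]
 [116  61  71]
 [115  65  71]
 [117  64  72]
 [117  64  72]
 [120  57  71]] [[ 16  99 218]
 [ 16  99 218]
 [ 16  99 218]
 [ 15  64 144]
 [ 19  36 122]
 [ 21  34 129]]
```

```bash
cat > fitbar.py <<'E'
from h import *
from scipy.optimize import minimize
O=np.array([605.7,1.8])
S=8
def setup(n):
    im=cv2.imread(f"pics/{n}0.png");d=np.load(n+"0.npy");C=cloud(n,d)
    th=np.radians(76.8);u=np.array([np.cos(th),np.sin(th)]);v=np.array([-u[1],u[0]])
    a=(C[...,:2]-O)@u;l=(C[...,:2]-O)@v
    near=(d>0)&(C[...,2]>70)&(C[...,2]<130)&(abs(l)<35)&(a>-90)&(a<20)
    hsv=cv2.cvtColor(im,cv2.COLOR_BGR2HSV);notwood=(hsv[...,1]<80)|(hsv[...,1]>150)
    return near,notwood,hsv
D={n:setup(n) for n in("side","top")}
def poly(n,x,w=12):
    l0,dy,zt,ae=x;th=np.radians(76.8+dy);u=np.array([np.cos(th),np.sin(th)]);v=np.array([-u[1],u[0]])
    P=[[*(O+(ae+aa)*u+(l0+s*w)*v),zt-h] for aa in(-65,0) for s in(-1,1) for h in(0,24)]
    return cv2.convexHull(proj(n,P).astype(np.float32))
def cost(x,ns):
    c=0
    for n in ns:
        near,nw,_=D[n];M=near
        y0,x0=150,250;m=np.zeros((140*S,160*S),np.uint8)
        p=((poly(n,x)-[x0-.5,y0-.5])*S);cv2.fillConvexPoly(m,np.round(p*16).astype(np.int32),1,shift=4)
        m=cv2.resize(m.astype(np.float32),(160,140),interpolation=cv2.INTER_AREA)
        t=M[y0:y0+140,x0:x0+160].astype(float)
        # ignore zone behind the far cut (towards the head)
        C=ign[n][y0:y0+140,x0:x0+160]
        c+=(abs(m-t)*~C).sum()
    return c
ign={}
for n in D:
    l0=np.zeros((480,640),np.uint8);th=np.radians(76.8);u=np.array([np.cos(th),np.sin(th)]);v=np.array([-u[1],u[0]])
    P=[[*(O+aa*u+s*40*v),z] for aa in(-55,-160) for s in(-1,1) for z in(60,190)]
    cv2.fillConvexPoly(l0,np.round(cv2.convexHull(proj(n,P).astype(np.float32))).astype(np.int32),1);ign[n]=l0>0
for ns in(("side",),("top",),("side","top")):
    best=None
    for st in([0,0,109,0],[-2,1,109,1],[2,-1,110,-1]):
        r=minimize(cost,st,args=(ns,),method="Nelder-Mead",options=dict(initial_simplex=np.array(st)+np.vstack([np.zeros(4),np.diag([2,2,2,2])]),xatol=.02,fatol=.02,maxiter=400))
        if best is None or r.fun<best.fun:best=r
    print(ns,best.x.round(2),round(best.fun,1))
for n in D:
    hsv=D[n][2];o=(hsv[...,0]>3)&(hsv[...,0]<16)&(hsv[...,1]>120)&D[n][0];w=np.argwhere(o)
    K,t,Rm=cam(n);c=w.mean(0)[::-1];r=Rm@np.linalg.inv(K)@[*c,1];p=t+r*(115.5-t[2])/r[2];print(n,len(w),"button on z=115.5",p.round(1))
E
python3 fitbar.py
```

```text
('side',) [ -1.27   0.48 111.44  -0.75] 11.7
('top',) [ -1.43   0.47 110.09   0.85] 21.8
('side', 'top') [-1.0900e+00  6.0000e-02  1.1207e+02 -2.4000e-01] 35.9
side 11 button on z=115.5 [601.1 -22.7 115.5]
top 9 button on z=115.5 [600.9 -23.2 115.5]
```

```bash
python3 -c "
from plan import *
go([613.5,29.8,94],-12.9)"
```

```text
turn(deg,tool) [ 0.01 -0.   -0.27] shift m after turn [-0.0001  0.0018  0.0685] before [-0.0001  0.0018  0.0685]
```

send_rows:
  increments:
    - [[0, 0, -0.3], [0, 0.0018, 0], 0]
    - [[0, 0, 0], [0, 0, 0.01], 0]
    - [[0, 0, 0], [0, 0, 0.014], 0]
    - [[0, 0, 0], [0, 0, 0.014], 0]
    - [[0, 0, 0], [0, 0, 0.012], 0]
    - [[0, 0, 0], [0, 0, 0.01], 0]
    - [[0, 0, 0], [0, 0, 0.006], 0]
    - [[0, 0, 0], [0, 0, 0.002], 0]
    - [[0, 0, 0], [0, 0, 0], 0]
    - [[0, 0, 0], [0, 0, 0], 0]

```text
clock: 9.8
tcp_pos: [613.8, 29.7, 94.9]
ee_rot: [2.456, 1.958, 0.001]
force: [1.3, -0.2, -2.7]
width: 0.397
```

```bash
python3 look.py l2; python3 align.py 92
```

```text
tcp [613.8  29.7  94.9] 0.39657992857982205 [ 1.3 -0.2 -2.7] [ 0.02 -0.03 -0.  ] 9.8
side sleeve_side [([618.5, 40.3, 112.3], 0.58)]
side sleeve_mouth [([599.9, -32.8, 122.7], 0.7)]
side sleeve_hole [([606.3, 11.7, 123.6], 0.89)]
side bar_end []
side button_place [([605.1, -27.4, 111.4], 0.74)]
top sleeve_side [([614.6, 39.3, 114.9], 0.54)]
top sleeve_mouth [([599.3, -36.5, 124.9], 0.53)]
top sleeve_hole []
top bar_end [([602.3, -26.0, 114.2], 0.72)]
top button_place [([600.3, -26.1, 111.2], 0.74)]
side sleeve wall 165 147 l0 15.28 yaw 0.78deg tilt -0.018 a [-36.6  67.4] z [102.2 122.6]
side bar wall 66 57 l0 19.42 yaw 10.20deg tilt 0.023 a [-69.6  -7.7] z [ 88.2 105.3]
side sleeve roof 28 27 z 126.21 slope -0.008 a [-36.6  56.5] l 0.53 [-11.7  12.8]
side bar top 38 29 z 107.88 slope -0.033 a [-74.3 -45.2] l 0.26 [-7.3  7.9]
side bar end face a: None
top sleeve wall 64 60 l0 16.16 yaw 0.14deg tilt -0.057 a [-23.5  68. ] z [102.2 122.7]
top bar wall 25 25 l0 21.33 yaw 10.13deg tilt -0.090 a [-69.6  -3.1] z [ 88.6 104.6]
top sleeve roof 153 122 z 126.56 slope -0.005 a [-21.7  67.3] l 0.20 [-12.3  12.7]
top bar top 99 75 z 109.94 slope 0.013 a [-74.8 -49.8] l -0.11 [-8.6  8.4]
top bar end face a: [0.9 1.1 1.1 1.1]
```

View pics/l2.png

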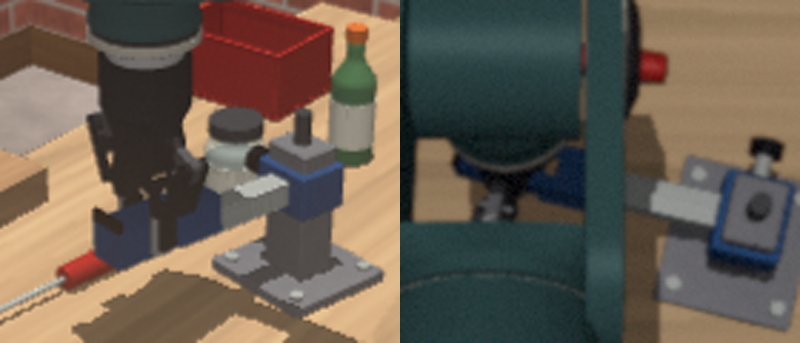

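The sleeve now straddles the bar with no contact force. I'll lower it gently and watch for the button's spring.

send_rows:
  increments:
    - [[0, 0, 0], [0, 0, 0.0007], 0]
    - [[0, 0, 0], [0, 0, 0.0007], 0]
    - [[0, 0, 0], [0, 0, 0.0007], 0]
    - [[0, 0, 0], [0, 0, 0.0007], 0]
    - [[0, 0, 0], [0, 0, 0.0007], 0]
    - [[0, 0, 0], [0, 0, 0.0007], 0]
    - [[0, 0, 0], [0, 0, 0.0007], 0]
    - [[0, 0, 0], [0, 0, 0], 0]
    - [[0, 0, 0], [0, 0, 0], 0]
    - [[0, 0, 0], [0, 0, 0], 0]

```text
clock: 11.23
tcp_pos: [613.6, 29.7, 89.6]
ee_rot: [-2.457, -1.958, -0.0]
force: [0.0, -0.2, -2.2]
width: 0.397
```

send_rows:
  increments:
    - [[0, 0, 0], [0, 0, 0.0007], 0]
    - [[0, 0, 0], [0, 0, 0.0007], 0]
    - [[0, 0, 0], [0, 0, 0.0006], 0]
    - [[0, 0, 0], [0, 0, 0], 0]
    - [[0, 0, 0], [0, 0, 0], 0]
    - [[0, 0, 0], [0, 0, 0], 0]
    - [[0, 0, 0], [0, 0, 0], 0]
    - [[0, 0, 0], [0, 0, 0], 0]
    - [[0, 0, 0], [0, 0, 0], 0]
    - [[0, 0, 0], [0, 0, 0], 0]

```text
clock: 12.07
tcp_pos: [613.6, 29.7, 87.6]
ee_rot: [2.457, 1.958, 0.0]
force: [-0.8, -0.3, 0.2]
width: 0.404
```

send_rows:
  increments:
    - [[0, 0, 0], [0, 0, 0.0007], 0]
    - [[0, 0, 0], [0, 0, 0.0007], 0]
    - [[0, 0, 0], [0, 0, 0.0006], 0]
    - [[0, 0, 0], [0, 0, 0], 0]
    - [[0, 0, 0], [0, 0, 0], 0]
    - [[0, 0, 0], [0, 0, 0], 0]
    - [[0, 0, 0], [0, 0, 0], 0]
    - [[0, 0, 0], [0, 0, 0], 0]
    - [[0, 0, 0], [0, 0, 0], 0]
    - [[0, 0, 0], [0, 0, 0], 0]

```text
clock: 12.9
tcp_pos: [613.6, 29.7, 85.6]
ee_rot: [2.457, 1.958, 0.0]
force: [0.5, -0.7, 1.2]
width: 0.4
```

send_rows:
  increments:
    - [[0, 0, 0], [0, 0, 0.0007], 0]
    - [[0, 0, 0], [0, 0, 0.0007], 0]
    - [[0, 0, 0], [0, 0, 0.0006], 0]
    - [[0, 0, 0], [0, 0, 0], 0]
    - [[0, 0, 0], [0, 0, 0], 0]
    - [[0, 0, 0], [0, 0, 0], 0]
    - [[0, 0, 0], [0, 0, 0], 0]
    - [[0, 0, 0], [0, 0, 0], 0]
    - [[0, 0, 0], [0, 0, 0], 0]
    - [[0, 0, 0], [0, 0, 0], 0]

```text
clock: 13.73
tcp_pos: [613.6, 29.7, 83.6]
ee_rot: [2.457, 1.958, 0.0]
force: [1.0, -0.0, 3.2]
width: 0.399
```

send_rows:
  increments:
    - [[0, 0, 0], [0, 0, 0.0005], 0]
    - [[0, 0, 0], [0, 0, 0.0005], 0]
    - [[0, 0, 0], [0, 0, 0], 0]
    - [[0, 0, 0], [0, 0, 0], 0]
    - [[0, 0, 0], [0, 0, 0], 0]
    - [[0, 0, 0], [0, 0, 0], 0]
    - [[0, 0, 0], [0, 0, 0], 0]
    - [[0, 0, 0], [0, 0, 0], 0]
    - [[0, 0, 0], [0, 0, 0], 0]
    - [[0, 0, 0], [0, 0, 0], 0]

```text
clock: 14.57
tcp_pos: [613.6, 29.7, 82.5]
ee_rot: [2.457, 1.958, 0.0]
force: [-0.0, -1.2, 3.7]
width: 0.399
```

```bash
python3 look.py l3; python3 align.py 80.3
```

```text
tcp [613.6  29.7  82.5] 0.3986539685815598 [-0.  -1.2  3.7] [-0.27 -0.04  0.05] 14.5667
side sleeve_side [([615.6, 37.3, 104.7], 0.73)]
side sleeve_mouth [([599.8, -33.8, 112.4], 0.93)]
side sleeve_hole [([606.5, 7.3, 114.1], 0.62)]
side bar_end [([715.0, -242.1, -1.2], 0.69)]
side button_place [([604.3, -27.3, 111.1], 0.89)]
top sleeve_side [([615.5, 37.8, 99.4], 0.6)]
top sleeve_mouth [([597.5, -37.7, 109.5], 0.65)]
top sleeve_hole [([609.1, 7.7, 107.9], 0.62)]
top bar_end []
top button_place [([598.1, -22.4, 111.5], 0.82)]
side sleeve wall 136 122 l0 15.46 yaw 0.60deg tilt -0.004 a [-36.4  62.5] z [ 90.6 110.8]
side bar wall 49 45 l0 13.49 yaw 3.68deg tilt -0.051 a [-67.9 -42.3] z [ 89.2 105.7]
side sleeve roof 25 21 z 114.93 slope -0.005 a [-37.7  33.5] l 0.56 [-11.6  12.7]
side bar top 43 41 z 109.43 slope -0.004 a [-74.7 -45.6] l -0.08 [-8.8  8.6]
side bar end face a: None
top sleeve wall 62 58 l0 16.33 yaw 0.30deg tilt -0.010 a [-23.3  68.3] z [ 90.4 111.1]
top bar wall 17
top sleeve roof 146 113 z 114.28 slope -0.016 a [-21.5  67.9] l 0.21 [-12.5  12.9]
top bar top 98 75 z 109.61 slope -0.001 a [-74.8   0.9] l -0.30 [-8.6  8.1]
top bar end face a: [-0.1  0.7  0.8  0.8]
```

View pics/l3.png

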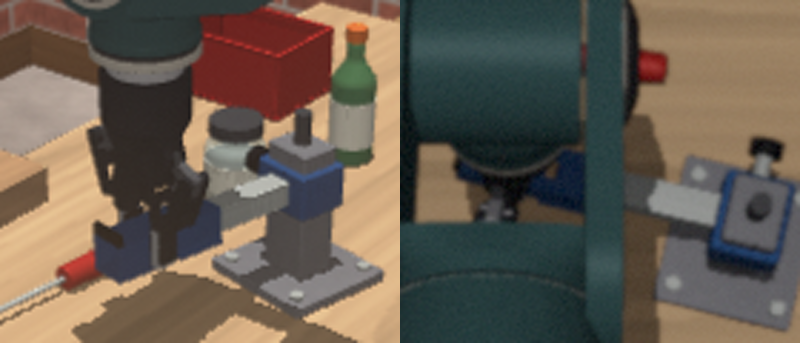

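The sleeve looks level. Its roof is about 1 mm above the bar, and the spring load of about 6 N matches an almost flush button. Now I slide it along the bar in gentle steps.

send_rows:
  increments:
    - [[0, 0, 0], [0, 0, 0.0003], 0]
    - [[0, 0, 0], [-0.001, 0, 0], 0]
    - [[0, 0, 0], [-0.001, 0, 0], 0]
    - [[0, 0, 0], [-0.001, 0, 0], 0]
    - [[0, 0, 0], [-0.001, 0, 0], 0]
    - [[0, 0, 0], [-0.001, 0, 0], 0]
    - [[0, 0, 0], [-0.001, 0, 0], 0]
    - [[0, 0, 0], [-0.001, 0, 0], 0]
    - [[0, 0, 0], [-0.001, 0, 0], 0]
    - [[0, 0, 0], [0, 0, 0], 0]

```text
clock: 16.0
tcp_pos: [611.8, 21.7, 82.3]
ee_rot: [2.457, 1.958, -0.0]
force: [-0.1, 2.7, 3.6]
width: 0.401
```

```bash
cat > st.py <<'E'
from plan import *
P,Q,s=cur();T=yawdown(-12.9)[0];d=P-[613.6,29.7,82.5]
u=np.array([np.cos(np.radians(77.1)),np.sin(np.radians(77.1)),0]);v=np.array([-u[1],u[0],0]);f=np.array(s["force"])
print("slid %.1f lat %.2f z %.1f"%(-d@u,d@v,P[2]),"F along +a %.1f lat %.1f z %.1f"%(f@u,f@v,f[2]),"tq",np.round(s["torque"],2),s["clock"])
E
python3 st.py
```

```text
slid 8.2 lat 0.01 z 82.3 F along +a 2.6 lat 0.7 z 3.6 tq [ 0.08 -0.02  0.01] 16.0
```

send_rows:
  increments:
    - [[0, 0, 0], [-0.0008, 0, 0], 0]
    - [[0, 0, 0], [-0.0008, 0, 0], 0]
    - [[0, 0, 0], [-0.0008, 0, 0], 0]
    - [[0, 0, 0], [-0.0008, 0, 0], 0]
    - [[0, 0, 0], [-0.0008, 0, 0], 0]
    - [[0, 0, 0], [-0.0008, 0, 0], 0]
    - [[0, 0, 0], [-0.0008, 0, 0], 0]
    - [[0, 0, 0], [-0.0008, 0, 0], 0]
    - [[0, 0, 0], [-0.0008, 0, 0], 0]
    - [[0, 0, 0], [-0.0008, 0, 0], 0]

```text
clock: 16.83
tcp_pos: [610.0, 14.1, 82.2]
ee_rot: [-2.457, -1.958, 0.0]
force: [0.2, 3.7, 3.5]
width: 0.402
```

```bash
python3 st.py
```

```text
slid 16.1 lat 0.03 z 82.2 F along +a 3.7 lat 0.6 z 3.5 tq [ 0.23 -0.11  0.01] 16.8333
```

send_rows:
  increments:
    - [[0, 0, 0], [-0.0008, 0, 0], 0]
    - [[0, 0, 0], [-0.0008, 0, 0], 0]
    - [[0, 0, 0], [-0.0008, 0, 0], 0]
    - [[0, 0, 0], [-0.0008, 0, 0], 0]
    - [[0, 0, 0], [-0.0008, 0, 0], 0]
    - [[0, 0, 0], [-0.0008, 0, 0], 0]
    - [[0, 0, 0], [-0.0008, 0, 0], 0]
    - [[0, 0, 0], [-0.0008, 0, 0], 0]
    - [[0, 0, 0], [-0.0008, 0, 0], 0]
    - [[0, 0, 0], [-0.0008, 0, 0], 0]

```text
clock: 17.67
tcp_pos: [608.2, 6.2, 82.3]
ee_rot: [2.457, 1.958, 0.0]
force: [-0.0, 4.0, 3.4]
width: 0.396
```

```bash
python3 st.py
```

```text
slid 24.1 lat 0.02 z 82.3 F along +a 3.9 lat 0.9 z 3.4 tq [ 0.24 -0.07 -0.01] 17.6667
```

Still pressed, with steady light drag. The hole should reach the button at about 27–31 mm, so I'll take smaller steps.

send_rows:
  increments:
    - [[0, 0, 0], [-0.0005, 0, 0], 0]
    - [[0, 0, 0], [-0.0005, 0, 0], 0]
    - [[0, 0, 0], [-0.0005, 0, 0], 0]
    - [[0, 0, 0], [-0.0005, 0, 0], 0]
    - [[0, 0, 0], [-0.0005, 0, 0], 0]
    - [[0, 0, 0], [-0.0005, 0, 0], 0]
    - [[0, 0, 0], [-0.0005, 0, 0], 0]
    - [[0, 0, 0], [0, 0, 0], 0]
    - [[0, 0, 0], [0, 0, 0], 0]
    - [[0, 0, 0], [0, 0, 0], 0]

```text
clock: 18.5
tcp_pos: [607.1, 2.7, 81.7]
ee_rot: [-2.456, -1.958, 0.001]
force: [-1.7, -1.8, -1.9]
width: 0.401
```

```bash
python3 st.py
```

```text
slid 27.7 lat 0.28 z 81.7 F along +a -2.1 lat 1.3 z -1.9 tq [-0.16  0.02 -0.03] 18.5
```

send_rows:
  increments:
    - [[0, 0, 0], [0, 0, 0], 0]
    - [[0, 0, 0], [0, 0, 0], 0]
    - [[0, 0, 0], [0, 0, 0], 0]
    - [[0, 0, 0], [0, 0, 0], 0]
    - [[0, 0, 0], [0, 0, 0], 0]
    - [[0, 0, 0], [0, 0, 0], 0]
    - [[0, 0, 0], [0, 0, 0], 0]
    - [[0, 0, 0], [0, 0, 0], 0]
    - [[0, 0, 0], [0, 0, 0], 0]
    - [[0, 0, 0], [0, 0, 0], 0]

```text
clock: 19.33
tcp_pos: [607.4, 2.9, 82.2]
ee_rot: [-2.457, -1.958, 0.0]
force: [-1.4, -3.0, -4.9]
width: 0.398
```

```bash
python3 st.py; python3 look.py l4; python3 align.py 79
```

```text
slid 27.6 lat 0.06 z 82.2 F along +a -3.3 lat 0.7 z -4.9 tq [-0.49  0.21 -0.03] 19.3333
tcp [607.4   2.9  82.2] 0.3977341197913196 [-1.4 -3.  -4.9] [-0.49  0.21 -0.03] 19.3333
side sleeve_side [([608.9, 14.0, 102.2], 0.71)]
side sleeve_mouth [([591.3, -59.0, 111.8], 0.65)]
side sleeve_hole [([601.4, -16.7, 111.8], 0.94)]
side bar_end []
side button_place []
top sleeve_side [([610.7, 10.5, 97.5], 0.81)]
top sleeve_mouth [([596.5, -64.7, 110.2], 0.94)]
top sleeve_hole [([600.5, -22.6, 108.4], 0.78)]
top bar_end []
top button_place []
side sleeve wall 115 100 l0 16.28 yaw -0.29deg tilt 0.008 a [-43.8  38.8] z [ 89.2 109.4]
side bar wall 4
side sleeve roof 28 24 z 113.89 slope 0.001 a [-67.3  19.1] l 1.80 [-8.7 12.3]
side bar top 23 22 z 113.01 slope 0.013 a [-74.5  19.5] l -1.21 [-8.9  6.5]
side bar end face a: None
top sleeve wall 49 49 l0 16.21 yaw 0.23deg tilt -0.010 a [-44.   41.7] z [ 89.4 109.8]
top bar wall 1
top sleeve roof 171 136 z 114.63 slope 0.014 a [-53.7  40.8] l 0.54 [-11.7  12.8]
top bar top 9
top bar end face a: None
top button a,l,z 6 -26.3 -0.3 116.9
```

View pics/l4.png

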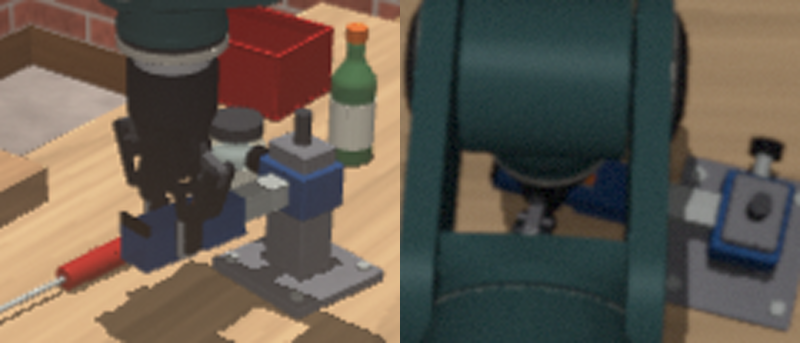

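The top picture shows the orange button through the hole at (590,180), at z≈117, so it's up. A small side load suggests it touches the hole's front edge, so I'll centre it by 1.5 mm before letting go.

send_rows:
  increments:
    - [[0, 0, 0], [-0.0005, 0, 0], 0]
    - [[0, 0, 0], [-0.0005, 0, 0], 0]
    - [[0, 0, 0], [-0.0005, 0, 0], 0]
    - [[0, 0, 0], [0, 0, 0], 0]
    - [[0, 0, 0], [0, 0, 0], 0]
    - [[0, 0, 0], [0, 0, 0], 0]
    - [[0, 0, 0], [0, 0, 0], 0]
    - [[0, 0, 0], [0, 0, 0], 0]
    - [[0, 0, 0], [0, 0, 0], 0]
    - [[0, 0, 0], [0, 0, 0], 0]

```text
clock: 20.77
tcp_pos: [607.1, 1.5, 82.2]
ee_rot: [-2.457, -1.958, 0.0]
force: [0.3, 0.1, -2.2]
width: 0.401
```

```bash
python3 st.py
```

```text
slid 29.0 lat 0.03 z 82.2 F along +a 0.2 lat -0.3 z -2.2 tq [ 0.04 -0.03 -0.01] 20.7667
```

Only the sleeve's weight is left on the gripper. Release and retreat upward.

send_rows:
  increments:
    - [[0, 0, 0], [0, 0, 0.0005], 0]
    - [[0, 0, 0], [0, 0, 0], 0]
    - [[0, 0, 0], [0, 0, 0], 0.5]
    - [[0, 0, 0], [0, 0, 0], 0.6]
    - [[0, 0, 0], [0, 0, 0], 0.8]
    - [[0, 0, 0], [0, 0, 0], 0.9]
    - [[0, 0, 0], [0, 0, 0], 0.9]
    - [[0, 0, 0], [0, 0, 0], 0.9]
    - [[0, 0, 0], [0, 0, 0], 0.9]
    - [[0, 0, 0], [0, 0, 0], 0.9]

```text
clock: 21.6
tcp_pos: [607.1, 1.4, 81.8]
ee_rot: [2.457, 1.958, 0.0]
force: [0.1, -0.0, -1.7]
width: 0.901
```

send_rows:
  increments:
    - [[0, 0, 0], [0, 0, -0.005], 0.9]
    - [[0, 0, 0], [0, 0, -0.01], 0.9]
    - [[0, 0, 0], [0, 0, -0.02], 0.9]
    - [[0, 0, 0], [0, 0, -0.03], 0.9]
    - [[0, 0, 0], [0, 0, -0.03], 0.9]
    - [[0, 0, 0], [0, 0, -0.03], 0.9]
    - [[0, 0, 0], [0.03, 0, 0], 0.9]
    - [[0, 0, 0], [0.035, 0, 0], 0.9]
    - [[0, 0, 0], [0.035, 0, 0], 0.9]
    - [[0, 0, 0], [0.035, 0, 0], 0.9]

```text
clock: 22.43
tcp_pos: [637.5, 134.4, 208.3]
ee_rot: [2.457, 1.957, 0.002]
force: [0.1, -0.1, -0.7]
width: 0.905
```

send_rows:
  increments:
    - [[0, 0, 0], [0.03, 0, 0], 0.9]
    - [[0, 0, 0], [0.03, 0, 0], 0.9]
    - [[0, 0, 0], [0.03, 0, 0], 0.9]
    - [[0, 0, 0], [0.03, 0, 0], 0.9]
    - [[0, 0, 0], [0.02, 0, 0], 0.9]
    - [[0, 0, 0], [0, 0, 0], 0.9]
    - [[0, 0, 0], [0, 0, 0], 0.9]
    - [[0, 0, 0], [0, 0, 0], 0.9]
    - [[0, 0, 0], [0, 0, 0], 0.9]
    - [[0, 0, 0], [0, 0, 0], 0.9]

```text
clock: 23.27
tcp_pos: [668.4, 268.6, 207.3]
ee_rot: [2.457, 1.957, 0.001]
force: [-0.1, 0.2, -0.4]
width: 0.896
```

```bash
python3 st.py; python3 look.py l5; python3 align.py 79
```

```text
slid -245.1 lat -0.12 z 207.3 F along +a 0.1 lat 0.1 z -0.4 tq [ 0.01  0.03 -0.03] 23.2667
tcp [668.4 268.6 207.3] 0.896458026544067 [-0.1  0.2 -0.4] [ 0.01  0.03 -0.03] 23.2667
side sleeve_side [([611.2, 8.9, 101.7], 0.74)]
side sleeve_mouth [([591.7, -63.0, 109.8], 0.68)]
side sleeve_hole [([599.9, -16.6, 109.6], 0.85)]
side bar_end [([573.7, -143.9, -0.9], 0.21)]
side button_place [([603.3, -26.6, 108.0], 0.58)]
top sleeve_side [([608.9, 8.9, 97.6], 0.72)]
top sleeve_mouth [([591.1, -62.4, 110.2], 0.82)]
top sleeve_hole [([605.1, -22.5, 107.2], 0.86)]
top bar_end [([608.3, 0.4, 114.0], 0.98)]
top button_place [([600.3, -25.2, 111.6], 0.58)]
side sleeve wall 31 28 l0 15.70 yaw -0.52deg tilt 0.081 a [-43.9 -18.6] z [ 89.5 109.9]
side bar wall 77 69 l0 15.16 yaw -0.29deg tilt -0.014 a [-61.9  -1.9] z [ 88.9 105.9]
side sleeve roof 183 169 z 113.52 slope -0.002 a [-66.4  29.5] l 0.04 [-12.6  12.7]
side bar top 8
side bar end face a: [0.4 0.4 0.4 0.4]
side button a,l,z 9 -24.9 -1.2 115.9
top sleeve wall 91 82 l0 15.99 yaw 0.15deg tilt -0.055 a [-43.2  37.5] z [ 89.3 109.9]
top bar wall 5
top sleeve roof 569 451 z 113.06 slope -0.002 a [-64.8  38.9] l -0.15 [-12.6  12.3]
top bar top 61 44 z 108.91 slope -0.001 a [-74.8 -17.1] l 0.20 [-8.1  8.5]
top bar end face a: [1.2 5.8 6.6 7. ]
top button a,l,z 10 -25.4 -1.3 116.3
```

View pics/l5.png

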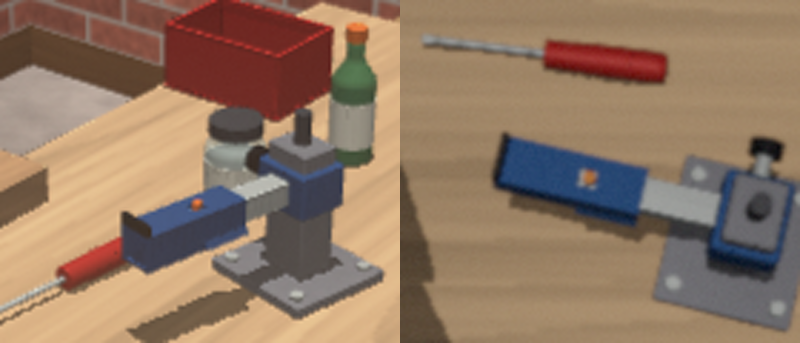

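The sleeve sits level on the bar. The orange button stands up through the hole at (197,204) in the side crop and (589,178) in the top crop. The driver, jar and glue bottle look undisturbed. Handing in.

```bash
python3 -c "
from rig import arm
print(arm.hand_in())"
```

```text
the job is handed in; nothing more can be done
None
```

The blue sleeve is locked on the bar with the orange button up through its hole, and I handed the job in at about 23 s of the 61 s allowed.

**What I did:** I gripped the sleeve by its closed part and set its open front down over the bar. The roof pressed the button almost flush, about 1 mm short by the cameras, with a spring load of about 6 N. I then slid the sleeve 29 mm along the bar, with at most about 4 N of drag in the readings. The button popped before 28 mm. I moved the last 1.5 mm to centre it, which took the small side load (about 3 N) to zero, then let go and backed away.

**Last checks:**
- **Fit:** both cameras show the roof level at about z = 113 mm and the orange of the button at about z = 116 mm, above the roof.
- **Arm:** it stands clear and the force readings are near zero.
- **Bystanders:** nothing else looked moved in the last views, but those were crops around the post. I did not re-check the spare, spanner, tape or drawer at the end.
- **Disagreements:** the networks' hole positions were 5 to 8 mm apart between the cameras. The last wall fits from the depth images were partly confused because the sleeve now covers the bar. I relied on the pictures and the force readings instead.

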